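Engage the gear-change knob of the pressure press and set its feed dial

TASK

Put the bench pressure press in gear and set it: ease its black gear-change knob down with light pressure, rocking it gently to and fro, and stop turning as soon as you feel the hidden teeth drop into mesh. Then push the knob fully home, without forcing the teeth or dragging the feed dial round on half-engaged teeth. With the gear fully in, turn the knob clockwise until the long line on the dial stands at the tip of the index finger, let go, and leave the things around the press alone.

Things in the scene. Friction and masses are not known exactly. Their poses are not given: they have to be found in the camera images.
- gear_head: grey cast gear head of the bench press, fixed to the worktop: base 150 x 160 x 10, block 112 x 116, 60 high; steel barrel and upright gauge (top 165 high) reach 205 along its -y. Origin on the worktop under the knob's upright axis; at yaw 0 its index finger looks to the robot (-x). Keep clear of the calibrator's raised screen (to 410 high) on the left and the two-gauge stand (320) before the robot
- knob_top (a point): centre of the top of the black knurled gear-change knob, on its upright axis (does not turn with it). Grip round, 43 across, 30 high below this point, over a flange 52 across. Fully out this point is 152 high, fully home 138. Out of gear the knob turns freely; it stays at the height it is left at (slide friction 3 N, moving parts 0.17 kg)
- gear_knob (a joint): how far the gear-change knob is pushed down along its axis, m: 0 fully out, 0.014 fully home (its flange meets the steel sleeve of the dial). Starts at 0 to 0.003. It pushes a ring of four teeth through an inner spring (3 N preload, 2.5 N/mm, solid after 4 mm)
- dial_line (a point): outer end of the long black line on the aluminium feed dial (92 across, under the knob, short ticks all round), 41 from the axis, 80 high. The dial sits on the spindle, is held by a drag of 0.10 N m, and is turned by the knob in gear. It starts 0.55 to 0.95 rad anticlockwise (from above) of the index, so it must go clockwise
- index_tip (a point): tip of the dark index finger fixed to the gear head, over the dial's rim, 41 from the axis and 80 high; the dial line must end up right at it
- oil_bottle: amber dropper bottle with a red cap, 35 across, 112 high, standing to the left of the press; origin under its centre; leave alone
- washer_tin: round green-lidded tin, 69 across, 24 high, to the right, past the end of the barrel; origin under its centre; leave alone
- spanner: open-ended spanner 181 x 35 x 8 lying flat behind the press, long along its y; origin under its centre; leave alone
- sleeve_rim (a point): centre of the mouth of the dial's steel sleeve (52 across, 100 high). Hidden inside are the spindle's eight teeth: the knob's teeth butt on them part-way down until they drop into gaps, one every 45 degrees, not in line at the start. A gap has 8 degrees of play. The drop is felt as the push falling by 3 N or more. Over 18 N on the teeth is forcing

How it is judged (in metres and radians):
On the way:
1. the gear-change knob is fully home, its teeth in mesh, before the dial is turned (value of joint gear_knob above 0.0125 m), for 0.2 s.
At the end, for the whole second after the job is handed in: The gear-change knob is fully home (at least 12.5 of its 14 mm down), the end of the dial's long line is within 3.5 mm of the tip of the index finger, the knob is let go, and oil bottle, tin and spanner stand where they were (within 20 mm) (value of joint gear_knob above 0.0125 m and horizontal distance between dial_line and index_tip below 0.0035 m and distance of each of oil_bottle, washer_tin, spanner from where it was at the start of the episode below 0.02 m); the robot touches nothing.
It fails at once if the teeth are forced together with more than 18 N (contact force between gear_knob and feed_dial above 18 N).
It fails at once if the dial is dragged round by more than 3.5 mm at its line while the knob is not fully home (value of joint gear_knob below 0.0115 m and distance of dial_line from where it was at the start of the episode above 0.0035 m).
It fails at once if the oil bottle, the tin or the spanner is pushed away (more than 20 mm) (distance of any of oil_bottle, washer_tin, spanner from where it was at the start of the episode above 0.02 m).
It also fails if it takes over 64 s, if anything falls off the work surface, if the arm or the gripper's body presses on something with over 40 N, if the wrist force passes 120 N, or if a joint passes its speed limit or range.

ROBOT

A 6-joint arm with a two-finger parallel gripper is mounted at the origin on the work surface; the furniture and walls round the work are solid. World frame = base frame: x ahead of the robot, y to its left, z up, the work surface at z = 0. Lengths are in mm, angles in rad, forces in N, time in s.
With the tool pointing down it reaches from about 275 to 750 mm from the base axis. Payload 10.2 kg.
Tool frame: the origin (TCP) lies between the finger pads; the fingertips stand 17 mm ahead of it and the grasp point (between the pads) lies 2 mm behind it (tips_ahead is the distance from the TCP to the fingertips, in mm); z points along the fingers, y is the line along which they close (so a half turn about z gives the same grasp; the last joint's range is limited). The gripper opens to 85 mm and grips with 20 to 120 N. Pads are 22 mm wide; open, the fingers measure 114 mm over their backs; the gripper's body (76 mm by 85 mm) begins 54 mm behind the grasp point. The pads swing forward as they close: fully open they stand 13 mm farther back than shut.
Start: joints at [1.057, 0.313, 1.498, -0, 1.331, -0.223], TCP at [150.54, 502.96, 248.294] pointing down, gripper open.
Joint ranges: [-2.94, 2.94], [-0.97, 2.17], [0.19, 2.56], [-1.23, 4.37], [0.02, 3.11], [-2.88, 2.88]. Speed limits (rad/s): [2.39, 2.39, 3.01, 3.14, 3.14, 3.14].

INTERFACE

Orientations are given as a unit quaternion [w, x, y, z].
In Python, from rig import sense, capture, finish_job, boxes_of, tips_ahead gives the robot as it stands.
- The arm moves only by the tool drive_tool, never from a script. Its argument "commands" is text: rows parted by semicolons, each of 7 numbers parted by spaces: the shift along the world's x, y, z in units of 0.1 m (1.0 is 0.1 m), then the turn, a rotation vector about the world's x, y, z in units of pi/4 rad (1.0 is pi/4 rad), then the opening in per cent of the stroke, from 0 (shut) to 100 (fully open). A call has 1 to 20 rows; each row shifts and turns the commanded pose from where the row before left it; what a row does not reach is not made up. A row lasts 1/12 s, in which the tool goes at most 41.7 mm and 7.16 degrees, less where a joint would pass 70% of its speed; a pose out of reach is approached as far as the arm can. A call with a number of a shift or a turn outside -1 to 1 is refused whole. A call with a gripper value outside its range is refused whole. The fingers move at their own pace and stop on an object; "force" is the grip in N (left out, the last holds). Time passes only in rows, so rows that do not move let the fingers close. It gives the time, the measured TCP pose, the force, the opening and the grip force at its end, in the units of the state.
- sense(): the state, without advancing time (a new reading comes with each control period).
- capture(name): name is "side" or "top" or "wrist"; returns a dict with "pixels" (400x640x3 uint8, blue, green, red), "fov_y" (degrees; the focal length in pixels is half the picture's height over the tangent of half this angle, whatever the lens; pixels are square), "cx", "cy" (the principal point, pixels), "position" and "attitude" of the camera in the world; the wrist camera has in their place "tool_from_camera" (4x4, takes a point from camera to tool coordinates, whose origin is the TCP and whose axes are the flange's). Camera axes: x right, y down, z forward; pixel columns grow to the right and rows downward; lengths in mm; the calibration is good to about 2 mm. A picture is of the moment at which its call begins: read the wrist's pose just before it. There is no depth.
- finish_job(): hands the job in; it is judged then, once.
Trained networks look in a picture, given as the dict that the camera call returned (one of the last four; its "shot" number tells which), for a name from the list of things; names that differ only in an ending like _2 or _b are one class to them, and where a whole thing is asked for, a point or a joint stands for the part that bears it (a point fixed in the world has none). Each returns a list of dicts, best first, with "confidence" (0 to 1); they miss things now and then, are a little off and sometimes report something else, mostly with a low value. They report only what shows in the picture. A call takes as long as a camera call.
- boxes_of(picture, name): "position" ([column, row] in pixels, amid what is visible of it).
The state is a dict: "time_s": time; "joints": joint angles; "dq": joint speeds; "tau": joint torques, N m; "eef_pos": TCP position; "ee_rot": TCP orientation; "force": force on the tool from outside, world axes, zero at the start; "wrist_torque": the same for the moment, N m; "grip_width": opening from 0.0 (shut) to 1.0 (fully open); "grip_force": force on a finger pad.
Only numpy, scipy, OpenCV 4.12 (cv2) and the standard library are available. Lean on these libraries where they do the work, as an engineer would, in place of code of your own. Each camera call takes 0.05 s, during which the arm holds its last target. There are 200 camera calls.

## Working session

There is one attempt and no reset: what is moved stays moved. The work goes in short steps, Python scripts to look and compute and a tool call to move; the robot and the scene stay as the last step left them, time stands still between calls to the robot, and variables do not carry over. Pictures are saved under pics/ and viewed, at most 10 in all, crops included, and the job is handed in when it is done.

Besides the shell and the picture viewer there is one more tool, called after ">>>" in YAML: its name, and indented under it one key for each argument. drive_tool: Moves the arm, as the interface text tells. Shifts and turns lie within -1 to 1; 1 stands for 0.1 m of shift or pi/4 rad of turn. Its arguments: {"type":"object","properties":{"commands":{"type":"string"},"force":{"type":"number"}},"required":["commands"]}

```bash
mkdir -p pics
cat > h.py <<'E'
import numpy as np, cv2
from scipy.spatial.transform import Rotation as R
from rig import sense, capture, finish_job, boxes_of, tips_ahead
def cam(p,s=None):
    f=200/np.tan(np.radians(p["fov_y"])/2)
    if "tool_from_camera" in p:
        q=s["ee_rot"]; T=np.eye(4); T[:3,:3]=R.from_quat([q[1],q[2],q[3],q[0]]).as_matrix(); T[:3,3]=s["eef_pos"]
        T=T@np.array(p["tool_from_camera"]); return f,T[:3,:3],T[:3,3]
    a=np.array(p["attitude"],float)
    M=a if a.shape==(3,3) else R.from_quat([a[1],a[2],a[3],a[0]]).as_matrix()
    return f,M,np.array(p["position"],float)
def at_z(p,uv,z,s=None):
    f,M,o=cam(p,s); d=M@np.array([(uv[0]-p["cx"])/f,(uv[1]-p["cy"])/f,1]); return o+d*(z-o[2])/d[2]
def proj(p,X,s=None):
    f,M,o=cam(p,s); c=M.T@(np.array(X)-o); return c[:2]/c[2]*f+[p["cx"],p["cy"]]
E
python3 - <<'E'
from h import *
s=sense(); print({k:np.round(v,3) for k,v in s.items()}, tips_ahead)
for n in ["top","side","wrist"]:
    p=capture(n); cv2.imwrite(f"pics/{n}.png",p["pixels"]); print(n,p["fov_y"],p.get("position"),p.get("attitude"),p["cx"],p["cy"],p.get("tool_from_camera"))
    for k,z in [("knob_top",152),("dial_line",80),("index_tip",80),("sleeve_rim",100),("gear_head",60),("oil_bottle",112),("washer_tin",24),("spanner",8)]:
        b=boxes_of(p,k)
        if b: print(k,[(np.round(x["position"]),round(x["confidence"],2),np.round(at_z(p,x["position"],z,s))) for x in b[:2]])
E
```

```text
{'time_s': np.float64(0.0), 'joints': array([ 1.057,  0.313,  1.498,  0.   ,  1.331, -0.223]), 'dq': array([-0.001, -0.001, -0.001, -0.001, -0.002,  0.   ]), 'tau': array([-1.0000e-03, -4.1227e+01, -2.5975e+01, -0.0000e+00,  4.0000e-03,
        0.0000e+00]), 'eef_pos': array([150.417, 502.735, 247.71 ]), 'ee_rot': array([-0.   ,  0.145,  0.989, -0.001]), 'force': array([0.542, 0.059, 0.802]), 'wrist_torque': array([-0.017, -0.001, -0.001]), 'grip_force': np.float64(0.0), 'grip_width': np.float64(1.0)} 17.0
top 51.72917854573967 [ 388.2369046   179.20405444 1140.44805851] [-0.0731977   0.72450978 -0.68190321  0.06881636] 322.4573137123831 200.24519355533002 None
dial_line [(array([318., 233.]), 0.81, array([518., 200.,  80.]))]
index_tip [(array([328., 233.]), 0.58, array([518., 172.,  80.]))]
sleeve_rim [(array([322., 232.]), 0.82, array([519., 189., 100.]))]
gear_head [(array([324., 235.]), 0.71, array([516., 182.,  60.]))]
oil_bottle [(array([419., 220.]), 0.64, array([563., -54., 112.])), (array([265., 177.]), 0.47, array([651., 343., 112.]))]
washer_tin [(array([421., 221.]), 0.6
[... 485 characters left out ...]
ray([538., 254.,  80.]))]
sleeve_rim [(array([348., 211.]), 0.69, array([551., 245., 100.]))]
gear_head [(array([349., 221.]), 0.6, array([545., 232.,  60.]))]
oil_bottle [(array([305., 258.]), 0.85, array([665., 440., 112.]))]
washer_tin [(array([331., 180.]), 0.8, array([576., -46.,  24.]))]
spanner [(array([290., 223.]), 0.65, array([703., 163.,   8.]))]
wrist 60.44138733783027 None None 318.84586699232176 197.71125632891267 [[ 3.05994599e-04 -9.49484631e-01 -3.13813387e-01  8.07042830e+01]
 [ 9.99999944e-01  3.32520542e-04 -3.10011088e-05  2.45690133e-01]
 [ 1.33784474e-04 -3.13813360e-01  9.49484680e-01 -1.24924693e+02]
 [ 0.00000000e+00  0.00000000e+00  0.00000000e+00  1.00000000e+00]]
```

View pics/top.png

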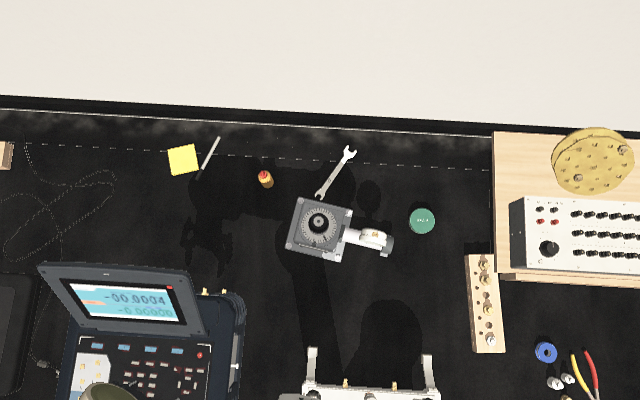

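View pics/side.png

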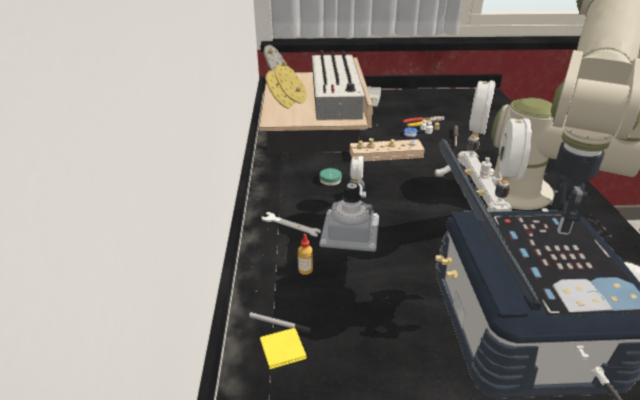

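Run:
```python
from h import *
from scipy.optimize import least_squares
t=capture("top"); w=capture("side")
def tri(a,b):
    r=least_squares(lambda X:np.r_[proj(t,X)-a,proj(w,X)-b],[540,190,100]); return np.round(r.x,1),np.round(r.fun,1)
print("knob",tri((318,221),(353,186)))
print("oil cap",tri((265,176),(305,238)))
print("screen corners",tri((38,262),(640,400)))
for uv in [(38,262),(186,270),(206,333)]: print("scr",at_z(t,uv,410)[:2],at_z(t,uv,250)[:2])
for uv in [(445,145),(497,205)]: print("s",at_z(w,uv,400))
for uv in [(313,350),(426,355),(305,390),(440,390)]: print("st",at_z(t,uv,320)[:2])
c=cv2.resize(t["pixels"][180:280,270:400],None,fx=6,fy=6,interpolation=cv2.INTER_CUBIC); cv2.imwrite("pics/topc.png",c)
```

```text
knob (array([536.6, 199.6, 149.1]), array([-0.2,  0.6, -0.7, -0.1]))
oil cap (array([660.3, 346. ,  93.7]), array([ 0.3, -1.2,  1.1,  0.3]))
screen corners (array([255.4, 877.7, 180.8]), array([-31. ,  63.6, -47.7,   7.7]))
scr [396.4769369  679.55430423] [398.28186355 789.15284315]
scr [398.4304248  418.72203559] [400.66325054 471.18692552]
scr [295.69704375 371.52730326] [275.42677598 413.65448733]
s [395.83979944 469.62773922 400.        ]
s [367.73186071 675.05414583 400.        ]
st [265.93370168 189.78249918]
st [269.89749786 -23.4626517 ]
st [194.65286548 200.00747898]
st [209.82603803 -50.03638711]
```

View pics/topc.png

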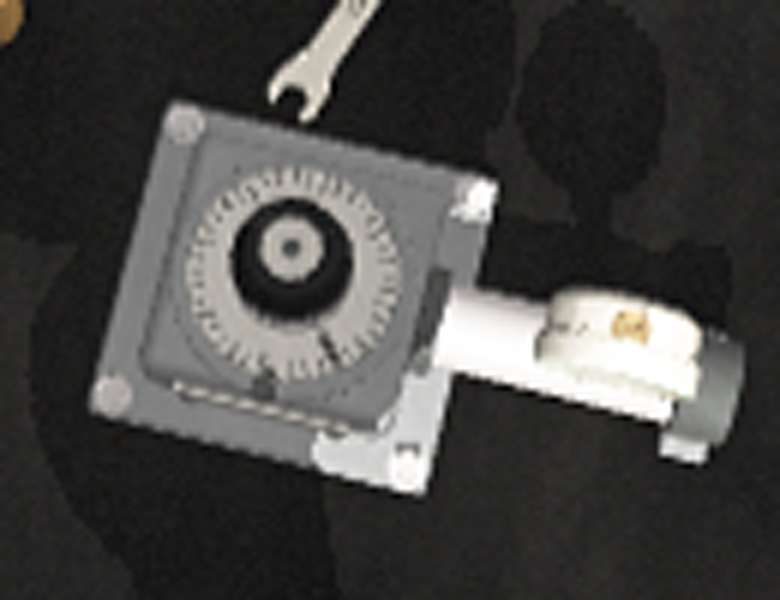

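>>> drive_tool:
  commands: "0 0 0.35 0 0 0 100;0 0 0.35 0 0 0 100;0 0 0.35 0 0 0 100;0 0 0.35 0 0 0 100;0 0 0.35 0 0 0 100;0 0 0.35 0 0 0 100;0.15 -0.25 0 0 0 0 100;0.15 -0.25 0 0 0 0 100;0.15 -0.25 0 0 0 0 100;0.15 -0.25 0 0 0 0 100;0.15 -0.25 0 0 0 0 100;0.15 -0.25 0 0 0 0 100;0.15 -0.25 0 0 0 0 100;0.15 -0.25 0 0 0 0 100;0.15 -0.25 0 0 0 0 100;0.15 -0.25 0 0 0 0 100"
  force: 30

```text
time_s: 2.78
eef_pos: [300.9, 251.6, 458.4]
ee_rot: [0.0, 0.145, 0.989, 0.0]
force: [-0.0, 1.1, -0.2]
grip_width: 1.001
grip_force: 0.0
```

>>> drive_tool:
  commands: "0.3 -0.065 0 0 0 0 100;0.3 -0.065 0 0 0 0 100;0.3 -0.065 0 0 0 0 100;0.3 -0.065 0 0 0 0 100;0.3 -0.065 0 0 0 0 100;0.3 -0.065 -0.2 0 0 0 100;0.3 -0.065 -0.3 0 0 0 100;0.25 -0.065 -0.3 0 0 0 100;0 0 -0.3 0 0 0 100;0 0 -0.3 0 0 0 100;0 0 -0.2 0 0 0 100;0 0 0 0 0 0 100;0 0 0 0 0 0 100"

```text
time_s: 3.87
eef_pos: [534.6, 201.1, 299.4]
ee_rot: [-0.0, 0.145, 0.989, -0.0]
force: [-0.2, -0.8, 1.2]
grip_width: 0.995
grip_force: 0.0
```

Run:
```python
from h import *
s=sense(); p=capture("wrist"); print(s["eef_pos"],s["force"],np.round(s["joints"],2))
for k,z in [("knob_top",151),("dial_line",80),("index_tip",80),("sleeve_rim",100),("gear_head",60)]:
    b=boxes_of(p,k)
    if b: print(k,[(np.round(x["position"]),round(x["confidence"],2),np.round(at_z(p,x["position"],z,s))) for x in b[:2]])
print(proj(p,[536.6,199.6,151],s))
cv2.imwrite("pics/w1.png",p["pixels"])
```

```text
[534.63684417 201.13545105 299.39819665] [-0.21189051 -0.81685628  1.22654624] [ 0.15  0.39  1.26 -0.    1.49 -1.13]
knob_top [(array([318., 183.]), 0.81, array([532., 202., 151.]))]
dial_line [(array([317., 151.]), 0.77, array([518., 204.,  80.]))]
index_tip [(array([292., 165.]), 0.91, array([525., 175.,  80.]))]
sleeve_rim [(array([318., 152.]), 0.63, array([515., 206., 100.])), (array([320., 179.]), 0.44, array([542., 201., 100.]))]
gear_head [(array([290., 164.]), 0.57, array([527., 171.,  60.]))]
[317.53194368 189.48452766]
```

View pics/w1.png

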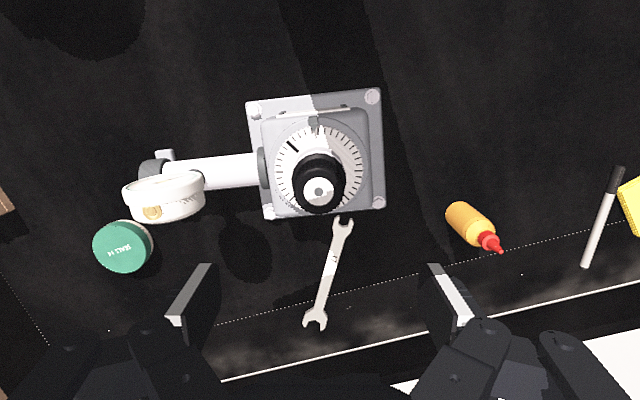

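Run:
```python
from h import *
s=sense(); p=capture("wrist")
g=cv2.cvtColor(p["pixels"],cv2.COLOR_BGR2GRAY); 
# bright washer on knob top
m=((g>110)[170:212,298:340]).astype(np.uint8); n,l,st,c=cv2.connectedComponentsWithStats(m)
i=l[21,24] if l[21,24] else 1
for i in range(1,n):
    if st[i,4]>40: print(st[i],c[i]+[298,170], at_z(p,c[i]+[298,170],151,s))
for k,uv in [("idx",(313,122)),("line",(289,143)),("c",(319,191))]: print(k,at_z(p,uv,80 if k!="c" else 151,s))
cv2.imwrite("pics/w2.png",cv2.resize(p["pixels"][100:220,255:385],None,fx=5,fy=5,interpolation=cv2.INTER_CUBIC))
```

```text
[  5   6  31  29 692] [317.6517341  189.84248555] [537.85259653 199.71149916 151.        ]
[30 31 12 11 46] [335.65217391 207.97826087] [557.67318956 209.73457784 151.        ]
[ 0 34 11  8 44] [301.06818182 208.72727273] [549.89823096 181.37555053 151.        ]
idx [490.31251096 208.99186124  80.        ]
line [503.23819919 179.81870593  80.        ]
c [539.14468419 200.50041795 151.        ]
```

View pics/w2.png

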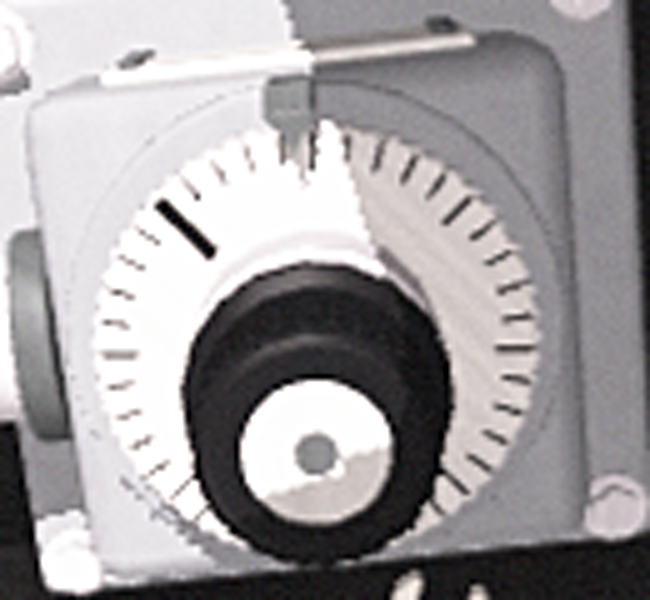

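Run:
```python
from h import *
s=sense(); p=capture("wrist")
c,i,l=[at_z(p,u,80,s)[:2] for u in [(318.6,169.),(313.4,130),(287,140.6)]]
print(c,i,l,np.linalg.norm(i-c),np.linalg.norm(l-c),np.degrees(np.arctan2(*(i-c)[::-1])),np.degrees(np.arctan2(*(l-c)[::-1])))
print(at_z(p,(318.0,190.3),151,s))
```

```text
[537.19252949 200.6098988 ] [497.66781147 207.04096151] [500.14258217 178.6157291 ] 40.04449902689897 43.086449123113795 170.75839745884753 -149.30512158945223
[538.07369817 199.83985638 151.        ]
```

>>> drive_tool:
  commands: "0.025 -0.012 -0.35 0 0 0 100;0 0 -0.35 0 0 0 100;0 0 -0.35 0 0 0 100;0 0 -0.25 0 0 0 100;0 0 -0.15 0 0 0 100;0 0 -0.09 0 0 0 100;0 0 0 0 0 0 100;0 0 0 0 0 0 100"

```text
time_s: 4.93
eef_pos: [537.6, 200.0, 146.0]
ee_rot: [0.0, 0.145, 0.989, 0.0]
force: [0.2, 0.4, 0.0]
grip_width: 1.002
grip_force: 0.0
```

>>> drive_tool:
  commands: "0 0 0 0 0 0 45;0 0 0 0 0 0 40;0 0 0 0 0 0 35;0 0 0 0 0 0 30;0 0 0 0 0 0 30;0 0 0 0 0 0 30;0 0 0 0 0 0 30;0 0 0 0 0 0 30"
  force: 30

```text
time_s: 5.6
eef_pos: [537.3, 199.8, 145.3]
ee_rot: [0.0, 0.145, 0.989, -0.0]
force: [0.9, -2.1, 0.9]
grip_width: 0.488
grip_force: 31.7
```

>>> drive_tool:
  commands: "0 0 -0.01 0 0 0 30;0 0 -0.01 0 0 0 30;0 0 0 0 0 0 30"

```text
time_s: 5.85
eef_pos: [537.3, 199.9, 143.0]
ee_rot: [0.0, 0.145, 0.989, -0.0]
force: [1.0, -2.9, -0.8]
grip_width: 0.491
grip_force: 31.6
```

>>> drive_tool:
  commands: "0 0 -0.01 0 0 0 30;0 0 -0.01 0 0 0 30"

```text
time_s: 6.02
eef_pos: [537.4, 199.9, 141.7]
ee_rot: [0.0, 0.145, 0.989, 0.0]
force: [-1.7, -2.7, 7.9]
grip_width: 0.49
grip_force: 32.3
```

>>> drive_tool:
  commands: "0 0 -0.01 0 0 0 30"

```text
time_s: 6.1
eef_pos: [537.4, 199.9, 141.0]
ee_rot: [0.001, 0.145, 0.989, 0.0]
force: [-2.8, -3.4, 9.5]
grip_width: 0.49
grip_force: 32.4
```

>>> drive_tool:
  commands: "0 0 -0.01 0 0 0 30"

```text
time_s: 6.18
eef_pos: [537.5, 199.9, 140.2]
ee_rot: [0.001, 0.145, 0.989, 0.0]
force: [-3.1, -3.6, 10.9]
grip_width: 0.486
grip_force: 32.6
```

>>> drive_tool:
  commands: "0 0 0 0 0 0 30;0 0 0 0 0 0.05 30;0 0 0 0 0 0.05 30;0 0 0 0 0 0 30"

```text
time_s: 6.52
eef_pos: [537.4, 199.8, 140.1]
ee_rot: [0.001, 0.105, 0.994, -0.0]
force: [-1.7, -3.7, 7.9]
grip_width: 0.493
grip_force: 32.3
```

>>> drive_tool:
  commands: "0 0 0 0 0 0 30"

```text
time_s: 6.6
eef_pos: [537.4, 199.8, 140.1]
ee_rot: [0.001, 0.106, 0.994, -0.0]
force: [-1.0, -4.1, 8.6]
grip_width: 0.488
grip_force: 32.3
```

>>> drive_tool:
  commands: "0 0 0 0 0 0.05 30;0 0 0 0 0 0 30"

```text
time_s: 6.77
eef_pos: [537.4, 199.8, 140.1]
ee_rot: [0.001, 0.085, 0.996, -0.0]
force: [-2.0, -3.2, 9.0]
grip_width: 0.488
grip_force: 32.4
```

>>> drive_tool:
  commands: "0 0 0 0 0 0.05 30;0 0 0 0 0 0.05 30;0 0 0 0 0 0 30"

```text
time_s: 7.02
eef_pos: [537.4, 199.7, 139.9]
ee_rot: [0.0, 0.046, 0.999, -0.0]
force: [0.3, -2.7, 2.4]
grip_width: 0.487
grip_force: 33.3
```

>>> drive_tool:
  commands: "0 0 0 0 0 0 30"

```text
time_s: 7.1
eef_pos: [537.3, 199.7, 139.3]
ee_rot: [0.0, 0.047, 0.999, -0.0]
force: [0.8, -5.2, 2.2]
grip_width: 0.483
grip_force: 33.3
```

>>> drive_tool:
  commands: "0 0 -0.01 0 0 0 30;0 0 -0.01 0 0 0 30;0 0 -0.01 0 0 0 30"

```text
time_s: 7.35
eef_pos: [537.2, 199.7, 135.9]
ee_rot: [0.0, 0.047, 0.999, -0.0]
force: [1.6, -4.6, 1.9]
grip_width: 0.49
grip_force: 33.3
```

>>> drive_tool:
  commands: "0 0 -0.01 0 0 0 30;0 0 -0.01 0 0 0 30"

```text
time_s: 7.52
eef_pos: [537.5, 199.8, 134.8]
ee_rot: [0.0, 0.047, 0.999, -0.0]
force: [-3.2, -5.8, 15.0]
grip_width: 0.492
grip_force: 34.5
```

>>> drive_tool:
  commands: "0 0 -0.01 0 0 0 30"

```text
time_s: 7.6
eef_pos: [537.6, 199.8, 134.7]
ee_rot: [0.001, 0.047, 0.999, -0.0]
force: [-6.0, -6.8, 22.2]
grip_width: 0.49
grip_force: 35.1
```

>>> drive_tool:
  commands: "0 0 0.01 0 0 0 30;0 0 0 0 0 0 30;0 0 0 0 0 0 30"

```text
time_s: 7.85
eef_pos: [537.4, 199.7, 134.9]
ee_rot: [0.0, 0.047, 0.999, -0.0]
force: [-1.9, -5.4, 9.2]
grip_width: 0.48
grip_force: 33.9
```

Run:
```python
from h import *
p=capture("side"); cv2.imwrite("pics/s2.png",cv2.resize(p["pixels"][150:250,290:400],None,fx=5,fy=5,interpolation=cv2.INTER_CUBIC))
for z in (138,144,149,152): print(z,(proj(p,[537.3,199.9,z])-[290,150])*5)
print(sense()["force"],sense()["wrist_torque"])
```

```text
138 [309.50565597 197.76853292]
144 [309.8906062  188.00606491]
149 [310.21289384 179.83274133]
152 [310.40692302 174.91209598]
[-2.1371944  -5.78808647  9.18216643] [-1.0688556   0.22477773  0.0880598 ]
```

View pics/s2.png

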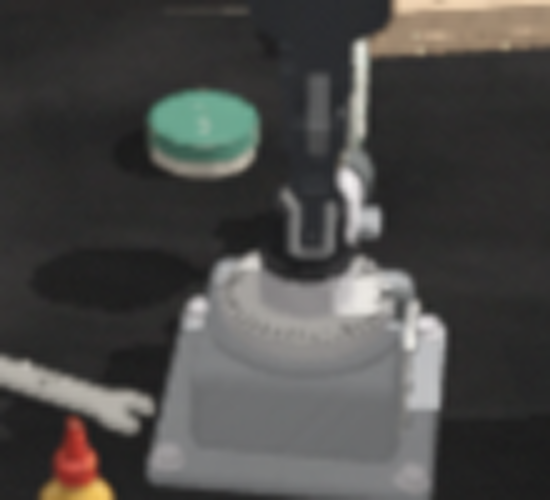

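>>> drive_tool:
  commands: "0 0 0 0 0 -0.05 30;0 0 0 0 0 -0.1 30;0 0 0 0 0 -0.1 30;0 0 0 0 0 -0.1 30;0 0 0 0 0 -0.1 30;0 0 0 0 0 -0.1 30;0 0 0 0 0 -0.1 30;0 0 0 0 0 0 30;0 0 0 0 0 0 30"

```text
time_s: 8.65
eef_pos: [537.5, 200.3, 134.9]
ee_rot: [0.001, 0.298, 0.955, 0.001]
force: [0.2, -2.7, 7.5]
grip_width: 0.484
grip_force: 33.9
```

Run:
```python
from h import *
s=sense(); p=capture("wrist"); print(s["force"],s["wrist_torque"])
u=proj(p,[537.3,200,80],s); print(u,[proj(p,[537.3+41*np.cos(np.radians(a)),200.3+41*np.sin(np.radians(a)),80],s) for a in (170.8,180)])
cv2.imwrite("pics/w3.png",p["pixels"])
```

```text
[ 0.24988179 -2.67676614  7.46585488] [-0.52841854  0.05806513  0.05020544]
[317.61165986 233.07843594] [array([285.15541258, 169.60740174]), array([274.80320899, 175.56018855])]
```

View pics/w3.png

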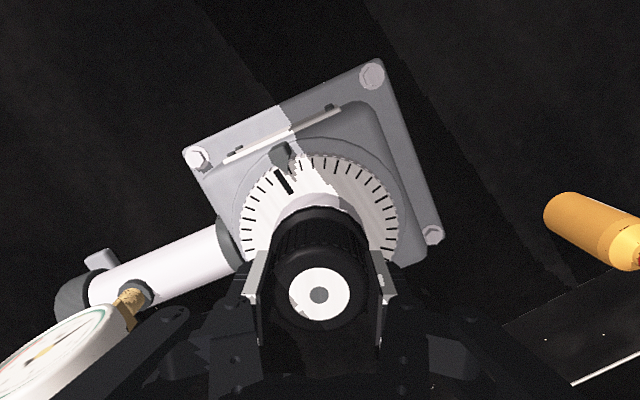

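```bash
cat >> h.py <<'E'
def look(name):
    s=sense(); p=capture("wrist"); x,y=235,140
    cv2.imwrite(name,cv2.resize(p["pixels"][y:y+80,x:x+110],None,fx=7,fy=7,interpolation=cv2.INTER_CUBIC))
    return s,p
def ang(p,s,c):  # crop pixel -> angle, radius at z=80
    d=at_z(p,(np.array(c)+.5)/7-.5+[235,140],80,s)[:2]-[537.4,200.2]; return np.round(d,1),np.degrees(np.arctan2(d[1],d[0]))%360,np.hypot(*d)
E
python3 -c "
from h import *
look('pics/w4.png')"
```

```text
(no output)
```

View pics/w4.png

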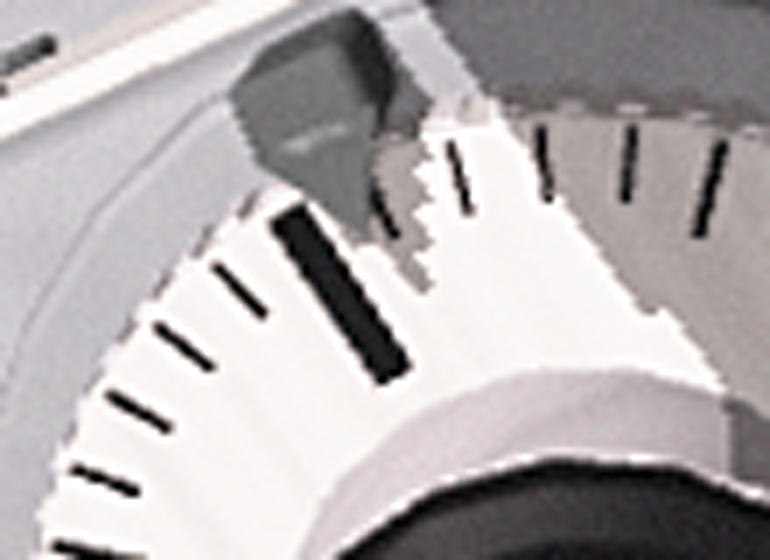

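```bash
python3 -c "
from h import *
s=sense();p=capture('wrist')
for c in [(290,215),(395,375),(368,245),(300,75)]: print(ang(p,s,c))"
```

```text
(array([-43.1,   2.4]), np.float64(176.8685005638255), np.float64(43.13235440278796))
(array([-28.1,   1.4]), np.float64(177.1683287759285), np.float64(28.109027791687435))
(array([-37.7,   5.9]), np.float64(171.15638002281352), np.float64(38.20416941289344))
(array([-51.3,   9.5]), np.float64(169.52995071253866), np.float64(52.170808086105644))
```

>>> drive_tool:
  commands: "0 0 0 0 0 -0.07 30;0 0 0 0 0 -0.065 30;0 0 0 0 0 0 30;0 0 0 0 0 0 30"

```text
time_s: 9.13
eef_pos: [537.6, 200.4, 134.9]
ee_rot: [0.001, 0.348, 0.937, 0.001]
force: [-0.3, -2.1, 6.7]
grip_width: 0.49
grip_force: 33.8
```

```bash
python3 -c "
from h import *
look('pics/w5.png')"
```

```text
(no output)
```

View pics/w5.png

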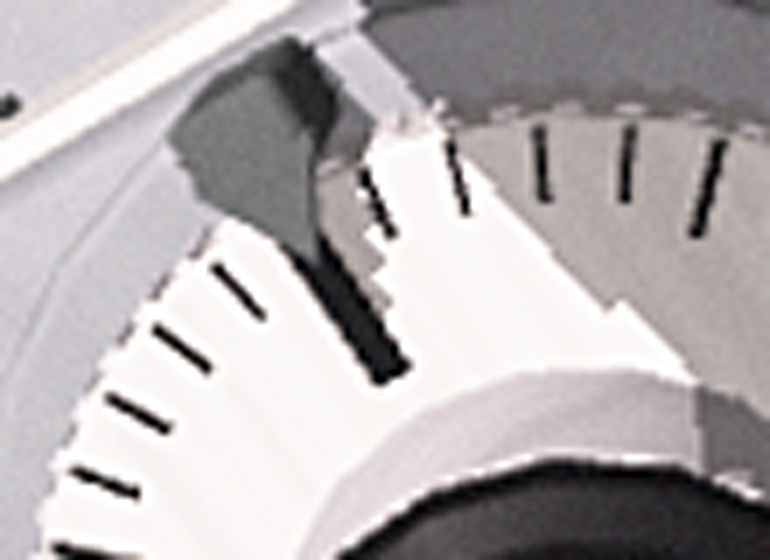

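>>> drive_tool:
  commands: "0 0 0 0 0 0 55;0 0 0 0 0 0 65;0 0 0 0 0 0 70;0 0 0 0 0 0 70;0 0 0 0 0 0 70;0 0 0.05 0 0 0 70;0 0 0.1 0 0 0 70;0 0 0.2 0 0 0 70;0 0 0.3 0 0 0 70;0 0 0.3 0 0 0 70;0 0 0.3 0 0 0 70;0 0 0 0 0 0 70;0 0 0 0 0 0 70"

```text
time_s: 10.27
eef_pos: [537.6, 200.1, 261.4]
ee_rot: [0.002, 0.348, 0.937, 0.001]
force: [-0.4, -0.3, -0.3]
grip_width: 0.701
grip_force: 0.0
```

Run:
```python
from h import *
s=sense(); p=capture("wrist"); print(s["eef_pos"],s["grip_width"],s["force"])
u=proj(p,[517.3,203,80],s).astype(int); v=proj(p,[537.4,200,138],s); print(u,v)
x,y=u[0]-65,u[1]-60
print(x,y); cv2.imwrite("pics/w6.png",cv2.resize(p["pixels"][max(y,0):y+120,x:x+140],None,fx=5,fy=5,interpolation=cv2.INTER_CUBIC))
```

```text
[537.57583042 200.07053288 261.41790232] 0.7006805526491785 [-0.37638498 -0.30815521 -0.33812387]
[305 157] [317.8703773  195.58002703]
240 97
```

View pics/w6.png

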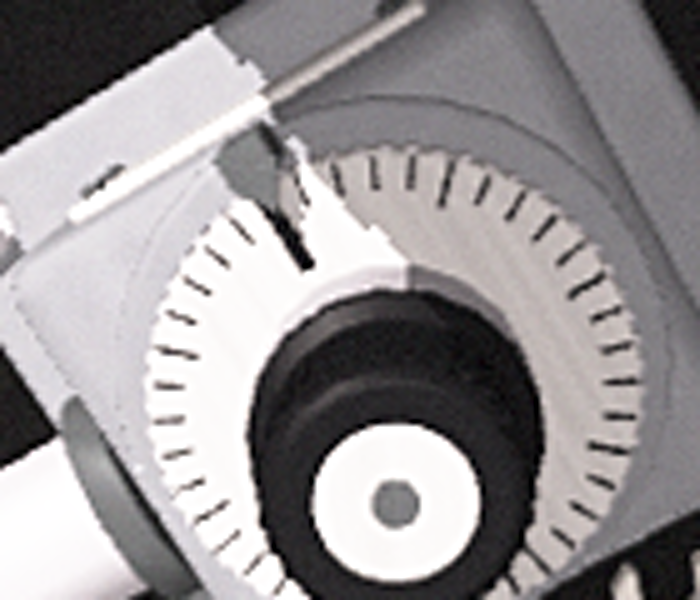

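>>> drive_tool:
  commands: "0 0 -0.2 0 0 0 0;0 0 -0.2 0 0 0 0;0 0 -0.1 0 0 0 0;0 0 0 0 0 0 0;0 0 0 0 0 0 0;0 0 -0.2 0 0 0 0;0 0 -0.15 0 0 0 0;0 0 -0.1 0 0 0 0;0 0 -0.06 0 0 0 0;0 0 0 0 0 0 0;0 0 0 0 0 0 0"

```text
time_s: 11.23
eef_pos: [537.5, 200.0, 158.9]
ee_rot: [0.0, 0.348, 0.937, 0.0]
force: [-1.0, 0.6, 0.3]
grip_width: -0.006
grip_force: 0.0
```

>>> drive_tool:
  commands: "0 0 -0.02 0 0 0 0;0 0 -0.01 0 0 0 0;0 0 0 0 0 0 0"

```text
time_s: 11.48
eef_pos: [537.3, 200.0, 155.4]
ee_rot: [0.0, 0.348, 0.937, 0.0]
force: [0.0, -0.7, -0.5]
grip_width: -0.001
grip_force: 0.0
```

>>> drive_tool:
  commands: "0 0 0.1 0 0 0 0;0 0 0.3 0 0 0 0;0 0 0.3 0 0 0 0;0 0 0.3 0 0 0 0;0 0 0 0 0 0 0;0 0 0 0 0 0 0;0 0 0 0 0 0 0"

```text
time_s: 12.07
eef_pos: [536.9, 199.9, 254.9]
ee_rot: [-0.0, 0.348, 0.937, -0.0]
force: [-0.5, -0.4, -1.4]
grip_width: -0.006
grip_force: 0.0
```

```bash
python3 -c "
from h import *
print(finish_job())"
```

```text
the job is handed in; nothing more can be done
None
```

I handed the job in at about 12 s with the knob fully home and in gear, the dial's long line within about 1 mm of the index tip in the last wrist picture, and the knob let go; the hand-in gave no verdict, and I did not re-measure the bottle, tin and spanner, though the arm stayed well clear of them.

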